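# Set up the bead-sizing sieve stack on its shaker

## Task

Set up the sieve stack on the round shaker, ready for glass beads to be poured in and sized. Press the metal pan into the shaker's cup until it snaps fully home, then build the stack on it one piece at a time: the fine sieve, then the medium, then the coarse on top, each nested level in the piece below. The lid waits: leave it, the bead pot, the loupe and the little glass vial standing where they are.

Things in the scene. Friction and masses are not known exactly. Their poses are not given: they have to be found in the camera images.
- shaker: Round grey sieve shaker, fixed, 92 mm across, 26 mm high; black speed knob on its side. On top an aluminium cup: 64 mm outside, 53 mm bore, 13 mm deep, rim 39 mm above the table, with three spring ball plungers in brass housings that reach 40 mm from the axis. The floor of the cup, where the pan sits home, is 26 mm above the table. Origin on the table under its centre, z up.
- pan: Bright metal pan, upright, 50 mm across (51 at the rim), 40 mm high, 44 mm bore, 26 mm deep. Foot (lowest 12 mm) with a beaded groove. In the cup it first stops on the balls 9 to 10 mm too high; pressed straight down (about 10 N, never over 20) it snaps to the floor and is held, its top 27 mm standing out. Origin: centre of underside, z up. 100 g.
- fine_sieve: Blue sieve, fine steel mesh (1.6 mm), upright on the table. Straight body 50 mm across (51 at the rim bead) above a tapered skirt in its lowest 7 mm (37 to 42 mm across); 33 mm high. Open socket on top, 44 mm bore, 19 mm deep to the mesh. Seated, its shoulder rests on the rim below. Origin: centre of underside, z up. 50 g. Nested, its origin is 33 mm above the pan's.
- medium_sieve: Green sieve, medium steel mesh (3.2 mm), upright on the table. Straight body 50 mm across (51 at the rim bead) above a tapered skirt in its lowest 7 mm (37 to 42 mm across); 33 mm high. Open socket on top, 44 mm bore, 19 mm deep to the mesh. Seated, its shoulder rests on the rim below. Origin: centre of underside, z up. 50 g. Nested: 26 mm above the fine sieve's.
- coarse_sieve: Yellow sieve, coarse steel mesh (5.5 mm), upright on the table. Straight body 50 mm across (51 at the rim bead) above a tapered skirt in its lowest 7 mm (37 to 42 mm across); 33 mm high. Open socket on top, 44 mm bore, 19 mm deep to the mesh. Seated, its shoulder rests on the rim below. Origin: centre of underside, z up. 50 g. Nested: 26 mm above the medium sieve's.
- lid: Bystander: the stack's white round lid, 50 mm across, with a black upright knob, 40 mm high in all, on the table; not used yet. Origin at its underside.
- bead_pot: Bystander: flat clear round bead pot, 42 mm across, 19 mm high, on the table. Origin at its underside.
- loupe: Bystander: black eye loupe, 34 mm across, 30 mm high, on the table. Origin at its underside.
- glass_vial: Bystander: small clear glass vial, 24 mm across, 44 mm high, upright on the table. Origin at its underside.

How it is judged:
By the outcome, as a careful person would: the job done as asked, in the order asked, and still so for the second after the job is handed in, with the robot touching nothing.
It also fails if it takes over 83 s, if anything falls off the work surface, if the arm or the gripper's body presses on something with over 40 N, if the wrist force passes 120 N, or if a joint passes its speed limit or range.

## Robot

A 7-joint arm with a two-finger parallel gripper is mounted at the origin on the work surface; the furniture and walls round the work are solid. World frame = base frame: x ahead of the robot, y to its left, z up, the work surface at z = 0. Lengths are in m, angles in rad, forces in N, time in s.
With the tool pointing down it reaches from about 0.4 to 0.875 m from the base axis. Payload 19.3 kg.
Tool frame: the origin (TCP) lies midway between the tips of the shut fingers; the grasp point (between the pads) lies 19 mm behind it; z points along the fingers, y is the line along which they close (so a half turn about z gives the same grasp; the last joint's range is limited). The gripper opens to 85 mm and grips with 20 to 120 N. Pads are 22 mm wide; open, the fingers measure 114 mm over their backs; the gripper's body (76 mm by 85 mm) begins 54 mm behind the grasp point. The pads swing forward as they close: fully open they stand 13 mm farther back than shut.
Start: joints at [-0.07, 0.521, -0.036, 1.599, 0.021, 1.021, -0.113], TCP at [0.625, -0, 0.231] pointing down, gripper open.
Joint ranges: [-2.91, 2.91], [-0.3, 2.13], [-1.5, 1.42], [0.17, 2.43], [-1.26, 4.41], [0.16, 1.93], [-2.52, 2.52]. Speed limits (rad/s): [1.89, 1.89, 2.39, 2.39, 3.01, 3.01, 3.01].

## Interface

Orientations are given as [roll, pitch, yaw] about the fixed x, y, z axes, in that order (R = Rz(yaw) Ry(pitch) Rx(roll)).
In Python, from workcell import bot gives the robot as it stands.
- The arm moves only by the tool move_arm, never from a script. Its argument "series" is a list of rows, each a list of 3 entries, a list of its own where there are three numbers: the shift along the tool's x, y, z in cm, then the turn, a rotation vector about the tool's x, y, z in rad, then the opening in per cent of the stroke, from 0 (shut) to 100 (fully open). A call has 1 to 20 rows; each row is the pose to reach, as a shift and turn from the pose commanded when the call began, along the tool's axes at that moment; what a row does not reach only later rows make up. A row lasts 1/12 s, in which the tool goes at most 41.7 mm and 7.16 degrees, less where a joint would pass 70% of its speed; a pose out of reach is approached as far as the arm can. A call with a gripper value outside its range is refused whole. The fingers move at their own pace and stop on an object; "squeeze" is the grip in N (left out, the last holds). Time passes only in rows, so rows that repeat a pose let the fingers close. It gives the time, the measured TCP pose, the force, the opening and the grip force at its end, in the units of the state.
- bot.observe(): the state, without advancing time (a new reading comes with each control period).
- bot.grab_frame(name): name is "scene" or "side" or "wrist"; returns (picture, depth): 420x560x3 uint8, red, green, blue; 420x560 float32, m along the optical axis (not along the pixel's ray), 0 where there is no reading.
- bot.camera_params(name): a dict with "fovy" (degrees; the focal length in pixels is half the picture's height over the tangent of half this angle, whatever the lens; pixels are square), "cx", "cy" (the principal point, pixels), "R" (3x3) and "t" (3): a world point X has camera coordinates R X + t; the wrist camera has in their place "tool_from_camera" (4x4, takes a point from camera to tool coordinates, whose origin is the TCP and whose axes are the flange's). Camera axes: x right, y down, z forward; pixel columns grow to the right and rows downward; lengths in m; the calibration is good to about 2 mm. The wrist camera is an equidistant fisheye: a pixel r from the principal point sees the ray r / f radians off the axis. A picture is of the moment at which its call begins: read the wrist's pose just before it. camera_params takes no time and is no camera call.
- bot.job_done(): hands the job in; it is judged then, once.
Trained networks look in the newest picture that a camera, given by its name, has taken for a name from the list of things; names that differ only in an ending like _2 or _b are one class to them, and where a whole thing is asked for, a point or a joint stands for the part that bears it (a point fixed in the world has none). Each returns a list of dicts, best first, with "conf" (0 to 1); they miss things now and then, are a little off and sometimes report something else, mostly with a low value. They report only what shows in the picture. A call takes as long as a camera call.
- bot.find_in(camera, thing): "bbox" ([left, top, right, bottom] in pixels, round what is visible of it).
- bot.trace(camera, thing): "mask" (420x560 bool, what is visible of it) and "bbox" ([left, top, right, bottom] in pixels, round what is visible of it).
The state is a dict: "clock": time; "qpos": joint angles; "qd": joint speeds; "joint_efforts": joint torques, N m; "position": TCP position; "tool_rot": TCP orientation; "force": force on the tool from outside, world axes, zero at the start; "moment": the same for the moment, N m; "grip_width": finger opening in m; "finger_force": force on a finger pad.
Only numpy, scipy, OpenCV 4.12 (cv2) and the standard library are available. Lean on these libraries where they do the work, as an engineer would, in place of code of your own. Each camera call takes 0.05 s, during which the arm holds its last target. There are 200 camera calls.

## Working session

There is one attempt and no reset: what is moved stays moved. The work goes in short steps, Python scripts to look and compute and a tool call to move; the robot and the scene stay as the last step left them, time stands still between calls to the robot, and variables do not carry over. Pictures are saved under pics/ and viewed, at most 14 in all, crops included, and the job is handed in when it is done.

Besides the shell and the picture viewer there is one more tool, called after "Call:" as name([rows], argument=value, ...), one row to a line, values as JSON. move_arm: Moves the arm, as the interface text tells. Its arguments: {"type":"object","properties":{"series":{"type":"array"},"squeeze":{"type":"number"}},"required":["series"]}

```bash
ls; mkdir -p pics; cat > h.py <<'E'
import numpy as np, cv2
from workcell import bot
def save(n,im): cv2.imwrite('pics/'+n+'.png',im[:,:,::-1])
def cloud(cam,depth):
    p=bot.camera_params(cam); f=210/np.tan(np.radians(p['fovy'])/2)
    v,u=np.mgrid[:420,:560]; z=depth
    X=np.stack([(u-p['cx'])/f*z,(v-p['cy'])/f*z,z],-1)
    return (X-np.array(p['t']))@np.array(p['R'])
E
python3 - <<'E'
from h import *
s=bot.observe();print(s)
fr={}
for c in ['scene','side']:
    im,d=bot.grab_frame(c); save(c,im); W=cloud(c,d)
    p=bot.camera_params(c);print(c,p['fovy'],-np.array(p['R']).T@np.array(p['t']))
    for t in ['shaker','pan','fine_sieve','medium_sieve','coarse_sieve','lid','bead_pot','loupe','glass_vial']:
        r=bot.trace(c,t)
        if not r: print(c,t,None);continue
        m=r[0]['mask']&(d>0); P=W[m]
        if len(P)<5: print(t,'few');continue
        zt=np.percentile(P[:,2],97); T=P[P[:,2]>zt-.005]
        (cc,rad)=cv2.minEnclosingCircle(T[:,:2].astype(np.float32)*1000)
        print(c,t,round(r[0]['conf'],2),'ztop %.4f'%zt,'circ',np.round(cc,1),round(rad,1),'mid',np.round((np.percentile(T[:,:2],1,0)+np.percentile(T[:,:2],99,0))/2,4),r[0]['bbox'])
E
```

```text
pics
{'clock': 0.0, 'qpos': array([-0.07017805,  0.52201708, -0.03634479,  1.59997675,  0.02120094,
        1.02108595, -0.11278306]), 'qd': array([ 0.00275522,  0.00131845, -0.00062353, -0.0001647 , -0.00053052,
       -0.00080746,  0.00186523]), 'joint_efforts': array([-4.24098413e-03, -9.27110124e+01,  1.97758444e+00, -3.69928443e+01,
        1.76317629e-02,  8.19846697e-03, -6.58496788e-05]), 'position': array([ 6.24680242e-01, -3.91356476e-05,  2.30734812e-01]), 'tool_rot': array([-3.14049270e+00,  6.95987051e-05,  1.57079639e+00]), 'force': array([-0.82189884, -0.21893909, -0.85160904]), 'moment': array([-0.0448091 ,  0.0446203 , -0.02017229]), 'finger_force': 0.0, 'grip_width': 0.0854073714329663}
scene 43.407766994406714 [0.13231244 0.54914928 0.42262968]
scene shaker 0.88 ztop 0.0404 circ [427.  -63.1] 37.9 mid [ 0.4279 -0.062 ] [268.4, 226.1, 329.0, 273.6]
scene pan 0.82 ztop 0.0413 circ [ 385.  -184.4] 26.0 mid [ 0.3849 -0.1848] [338.2, 207.2, 372.9, 237.2]
scene fine_sieve 0.73 ztop 0.0347 circ [ 470.1 -283.4] 27.1 mid [ 0.4708 -0.2826] [316.8, 177.0, 345.2, 205.0]
scene 
[... 871 characters left out ...]
285.5] 26.7 mid [ 0.4708 -0.2859] [260.3, 246.2, 289.9, 278.3]
side medium_sieve 0.58 ztop 0.0313 circ [ 526.9 -175.8] 25.9 mid [ 0.5249 -0.1758] [287.4, 211.3, 311.6, 242.8]
side coarse_sieve 0.63 ztop 0.0319 circ [ 600.7 -285.8] 26.5 mid [ 0.6001 -0.286 ] [337.2, 243.7, 371.4, 275.3]
side lid 0.5 ztop 0.0381 circ [507.5  36.3] 10.6 mid [0.5074 0.0372] [262.4, 169.8, 282.1, 194.6]
side bead_pot 0.45 ztop 0.0178 circ [433.8  36. ] 20.2 mid [0.4337 0.036 ] [231.5, 179.8, 249.6, 187.7]
side loupe 0.81 ztop 0.0287 circ [516.6 -49.5] 15.0 mid [ 0.5163 -0.0485] [272.4, 190.6, 289.1, 212.9]
side glass_vial 0.83 ztop 0.0419 circ [ 622.1 -184.5] 9.4 mid [ 0.6224 -0.1845] [337.4, 215.9, 354.1, 242.8]
```

```bash
python3 - <<'E'
import cv2,numpy as np
a=cv2.imread('pics/scene.png')[150:310,180:400];b=cv2.imread('pics/side.png')[150:300,190:400]
a=cv2.resize(a,None,fx=1.8,fy=1.8,interpolation=2); b=cv2.resize(b,None,fx=1.9,fy=1.9,interpolation=2)
h=max(a.shape[0],b.shape[0]); a=cv2.copyMakeBorder(a,0,h-a.shape[0],0,0,0);b=cv2.copyMakeBorder(b,0,h-b.shape[0],0,0,0)
cv2.imwrite('pics/both.png',np.hstack([a,b])); print(np.hstack([a,b]).shape)
E
```

```text
(288, 795, 3)
```

View pics/both.png

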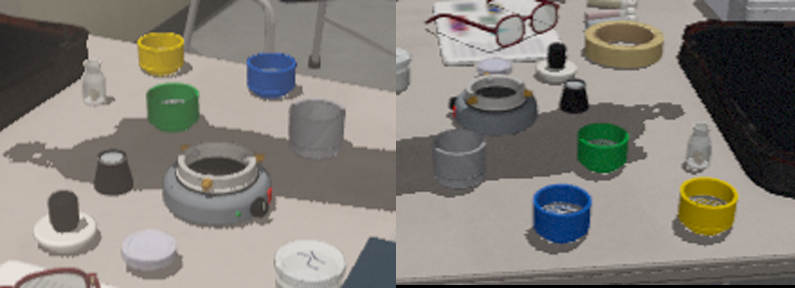

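View pics/scene.png

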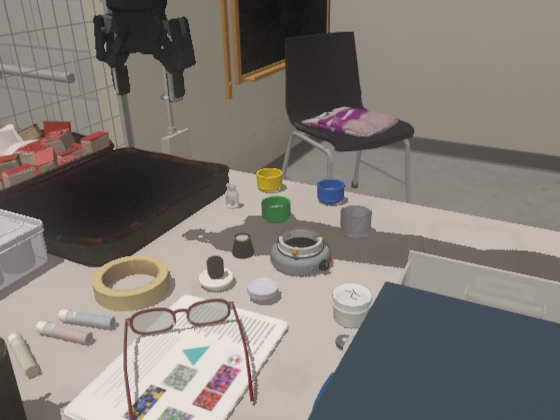

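The pictures show the shaker at scene pixel (300,250), the pan at (356,222), blue (331,191), green (276,209) and yellow (269,180). The loupe, lid, pot and vial stand clear of my paths. Next I'll go above the group for a wrist view.

Call:
move_arm([
  [[-4,-3,0],[0,0,0],100],
  [[-8,-6,0],[0,0,0],100],
  [[-12,-9,0],[0,0,0],100],
  [[-15,-12.5,0],[0,0,0],100],
  [[-17,-14.5,0],[0,0,0],100],
  [[-17,-14.5,0],[0,0,0],100],
  [[-17,-14.5,0],[0,0,0],100],
  [[-17,-14.5,0],[0,0,0],100],
])

```text
clock: 1.67
position: [0.4798, -0.1706, 0.2317]
tool_rot: [3.141, 0.0, 1.569]
force: [0.5, 0.2, -0.2]
grip_width: 0.086
finger_force: 0.0
```

```bash
cat >> h.py <<'E'
from scipy.spatial.transform import Rotation as Ro
def wcloud(depth,s):
    p=bot.camera_params('wrist'); f=210/np.tan(np.radians(p['fovy'])/2)
    v,u=np.mgrid[:420,:560]; dx=u-p['cx'];dy=v-p['cy'];r=np.hypot(dx,dy)+1e-9;th=r/f
    t=np.tan(np.minimum(th,1.5)); X=np.stack([dx/r*t*depth,dy/r*t*depth,depth],-1)
    T=np.array(p['tool_from_camera']); X=X@T[:3,:3].T+T[:3,3]
    R=Ro.from_euler('xyz',s['tool_rot']).as_matrix()
    return X@R.T+s['position']
def fit(P):
    "circle fit, mm, to points' outer hull"
    from scipy.optimize import least_squares
    h=cv2.convexHull(P[:,:2].astype(np.float32)*1000)[:,0]
    g=least_squares(lambda a:np.hypot(*(h-a[:2]).T)-a[2],[*h.mean(0),25],loss='soft_l1',f_scale=.5).x
    return np.round(g,1)
E
python3 - <<'E'
from h import *
s=bot.observe();print(s['clock'],s['position'],s['tool_rot'])
im,d=bot.grab_frame('wrist'); save('w1',im); W=wcloud(d,s);np.save('w1.npy',W)
print(bot.camera_params('wrist'))
for t in ['shaker','pan','fine_sieve','medium_sieve','coarse_sieve','lid','bead_pot','loupe','glass_vial']:
    r=bot.trace('wrist',t)
    if not r: print(t,None);continue
    m=r[0]['mask']&(d>0); P=W[m]
    zt=np.percentile(P[:,2],95); T=P[abs(P[:,2]-zt)<.004]
    print(t,round(r[0]['conf'],2),'ztop %.4f'%zt,'fit',fit(T),'mid',np.round((np.percentile(T[:,:2],1,0)+np.percentile(T[:,:2],99,0))/2*1000,1),r[0]['bbox'])
E
```

```text
1.6667 [ 0.47979816 -0.17061294  0.23169349] [3.14084939e+00 1.39794540e-04 1.56913764e+00]
{'fovy': 65.70646984690485, 'cx': 277.4785176568368, 'cy': 210.78116806467852, 'tool_from_camera': array([[-5.95368699e-04, -9.59306339e-01, -2.82366772e-01,
         7.05088051e-02],
       [ 9.99999011e-01, -2.11274646e-04, -1.39071251e-03,
         6.93557784e-04],
       [ 1.27446239e-03, -2.82367320e-01,  9.59305516e-01,
        -1.42993696e-01],
       [ 0.00000000e+00,  0.00000000e+00,  0.00000000e+00,
         1.00000000e+00]])}
shaker 0.93 ztop 0.0398 fit [428.3 -67.9  32.4] mid [431.  -65.6] [186.0, 53.1, 270.1, 131.5]
pan 0.95 ztop 0.0410 fit [ 385.7 -186.9   24.7] mid [ 385.7 -186.8] [168.6, 173.4, 218.7, 224.4]
fine_sieve 0.66 ztop 0.0338 fit [ 470.9 -284.6   25.3] mid [ 471.1 -284.3] [251.2, 251.9, 292.0, 295.4]
medium_sieve 0.89 ztop 0.0339 fit [ 526.6 -174.4   25. ] mid [ 526.7 -174.3] [297.2, 162.7, 346.4, 209.4]
coarse_sieve 0.83 ztop 0.0336 fit [ 599.5 -284.8   24.7] mid [ 592.8 -283.5] [354.7, 251.0, 390.4, 293.9]
lid 0.61 ztop 0.0300 fit [508.7  37.3  10.6] mid [508.8  29.1] [284.6, 0.0, 327.2, 18.4]
bead_pot 0.83 ztop 0.0204 fit [433.9  36.9  19.7] mid [433.8  27.7] [216.3, 0.0, 258.1, 19.1]
loupe 0.73 ztop 0.0313 fit [517.  -48.2  12.4] mid [517.1 -47.8] [299.2, 56.4, 325.6, 87.1]
glass_vial 0.79 ztop 0.0443 fit [ 623. -184.    9.] mid [ 622.7 -183.6] [384.5, 181.1, 414.2, 207.6]
```

View pics/w1.png

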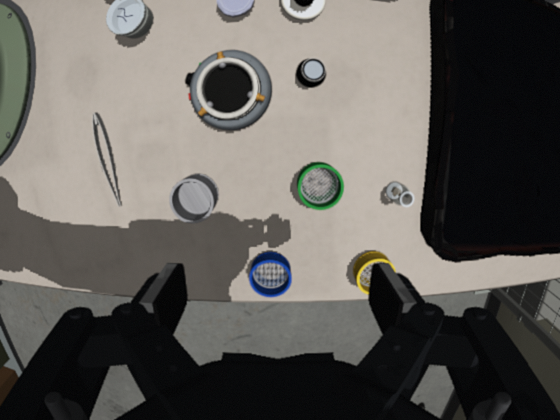

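Wrist view agrees with both fixed cameras: the pan is at pixel (193,199), the shaker at (229,90), green (320,186), blue (271,273) and yellow (372,272). I'll grasp the pan high, so the fingertips clear the cup rim.

Call:
move_arm([
  [[-0.5,-3.5,2],[0,0,0],100],
  [[-1.1,-7,4],[0,0,0],100],
  [[-1.6,-9.4,6.5],[0,0,0],100],
  [[-1.6,-9.4,10],[0,0,0],100],
  [[-1.6,-9.4,14],[0,0,0],100],
  [[-1.6,-9.4,18],[0,0,0],100],
  [[-1.6,-9.4,21],[0,0,0],100],
  [[-1.6,-9.4,21.95],[0,0,0],100],
  [[-1.6,-9.4,21.95],[0,0,0],100],
  [[-1.6,-9.4,21.95],[0,0,0],100],
], squeeze=40)

```text
clock: 3.0
position: [0.3862, -0.1861, 0.0125]
tool_rot: [-3.141, 0.0, 1.571]
force: [-0.4, 0.3, 1.0]
grip_width: 0.0858
finger_force: 0.0
```

```bash
python3 - <<'E'
from h import *
s=bot.observe();print(s['clock'],s['position'],s['tool_rot'],s['force'])
im,d=bot.grab_frame('wrist'); save('w2',im); W=wcloud(d,s);np.save('w2.npy',W)
r=bot.trace('wrist','pan')
if r:
    P=W[r[0]['mask']&(d>0)];zt=np.percentile(P[:,2],95);print(zt,fit(P[abs(P[:,2]-zt)<.003]))
r=bot.trace('wrist','shaker')
P=W[r[0]['mask']&(d>0)];T=P[abs(P[:,2]-.039)<.003];print(len(T),fit(T[np.hypot(T[:,0]-.428,T[:,1]+.066)<.035]))
E
```

```text
3.0 [ 0.38615855 -0.18612034  0.01250053] [-3.14128844e+00  1.45643317e-05  1.57069846e+00] [-0.39884288  0.31479895  1.0273494 ]
0.0406862228407427 [ 385.6 -187.5   25.5]
4313 [428.  -67.8  32.5]
```

View pics/w2.png

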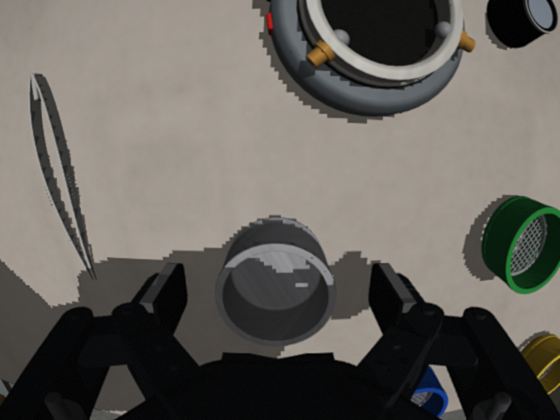

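The pan is centred between the pads at pixel (275,295). Close.

Call:
move_arm([
  [[-0.1,0,0],[0,0,0],0],
  [[-0.1,0,0],[0,0,0],0],
  [[-0.1,0,0],[0,0,0],0],
  [[-0.1,0,0],[0,0,0],0],
  [[-0.1,0,0],[0,0,0],0],
  [[-0.1,0,0],[0,0,0],0],
  [[-0.1,0,0],[0,0,0],0],
  [[-0.1,0,0],[0,0,0],0],
], squeeze=60)

```text
clock: 3.82
position: [0.3863, -0.1872, 0.0126]
tool_rot: [3.141, 0.0, 1.571]
force: [-3.0, 2.1, 23.4]
grip_width: 0.048
finger_force: 58.3
```

```bash
python3 - <<'E'
from h import *
s=bot.observe();print(s['clock'],s['position'],s['tool_rot'],s['force'])
im,d=bot.grab_frame('wrist'); save('w3',im); W=wcloud(d,s);np.save('w3.npy',W)
r=bot.trace('wrist','pan')
P=W[r[0]['mask']&(d>0)];zt=np.percentile(P[:,2],95);print(zt,fit(P[abs(P[:,2]-zt)<.003]))
# finger points: dark, near pan in x beyond radius
m=(d>0)&(abs(W[:,:,1]+.187)<.02)&(abs(abs(W[:,:,0]-.386)-.033)<.008)&(W[:,:,2]>.006)
for sgn in (-1,1):
    Q=W[m&(np.sign(W[:,:,0]-.386)==sgn)]; print(sgn,len(Q),np.percentile(Q[:,2],[0,2,10,50,90,98]).round(4) if len(Q) else '')
E
```

```text
3.8167 [ 0.3862618  -0.18719847  0.01259488] [3.14066201e+00 3.94925597e-04 1.57053253e+00] [-2.97829844  2.13405574 23.40731666]
0.040686044888435025 [ 386.6 -187.5   25.5]
-1 3531 [0.0194 0.0252 0.0375 0.069  0.1106 0.1131]
1 4180 [0.0164 0.0248 0.0372 0.0691 0.1104 0.113 ]
```

View pics/w3.png

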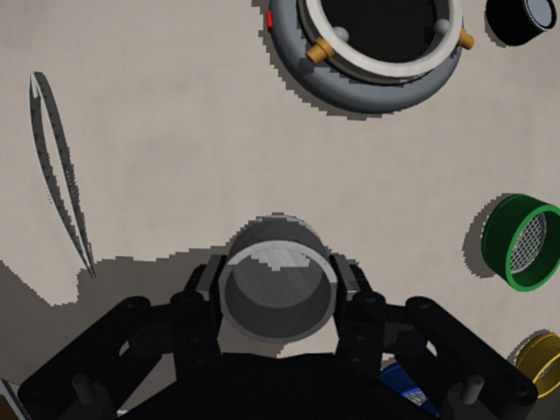

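The pads hold the pan evenly (275,290). Tips are about 18 mm above its base, enough to clear the cup. Lift and carry it over the cup.

Call:
move_arm([
  [[0,0,-2],[0,0,0],0],
  [[0,0,-5],[0,0,0],0],
  [[1.5,0.5,-7],[0,0,0],0],
  [[4.5,1.6,-7],[0,0,0],0],
  [[7.5,2.7,-7],[0,0,0],0],
  [[10.5,3.7,-7],[0,0,0],0],
  [[11.97,4.14,-6.5],[0,0,0],0],
  [[11.97,4.14,-5.5],[0,0,0],0],
  [[11.97,4.14,-4.7],[0,0,0],0],
  [[11.97,4.14,-4.7],[0,0,0],0],
  [[11.97,4.14,-4.7],[0,0,0],0],
])

```text
clock: 4.83
position: [0.4268, -0.0679, 0.0586]
tool_rot: [-3.14, 0.0, 1.57]
force: [-0.2, -0.2, -1.2]
grip_width: 0.0481
finger_force: 63.5
```

```bash
python3 - <<'E'
from h import *
s=bot.observe();print(s['clock'],s['position'],s['tool_rot'],s['force'])
im,d=bot.grab_frame('wrist'); save('w4',im); W=wcloud(d,s);np.save('w4.npy',W)
r=bot.trace('wrist','pan')
P=W[r[0]['mask']&(d>0)];zt=np.percentile(P[:,2],95);print(zt,fit(P[abs(P[:,2]-zt)<.003]))
r=bot.trace('wrist','shaker')
P=W[r[0]['mask']&(d>0)];T=P[abs(P[:,2]-.039)<.003];T=T[np.hypot(T[:,0]-.428,T[:,1]+.0678)<.0345]
h=cv2.convexHull(T[:,:2].astype(np.float32)*1000)[:,0];
from scipy.optimize import least_squares
h=h[h[:,1]>-60]
print(len(h),least_squares(lambda a:np.hypot(*(h-a).T)-32,[428,-68],loss='soft_l1',f_scale=.5).x)
cv2.imwrite('pics/w4c.png',cv2.resize(im[100:380,140:420,::-1],None,fx=2,fy=2))
E
```

```text
4.8333 [ 0.42682462 -0.067928    0.05857949] [-3.14032992e+00  1.68061743e-04  1.56973008e+00] [-0.21674291 -0.19560348 -1.21017849]
0.08652551317402603 [427.3 -68.2  25.4]
20 [428.05105474 -67.16872286]
```

View pics/w4c.png

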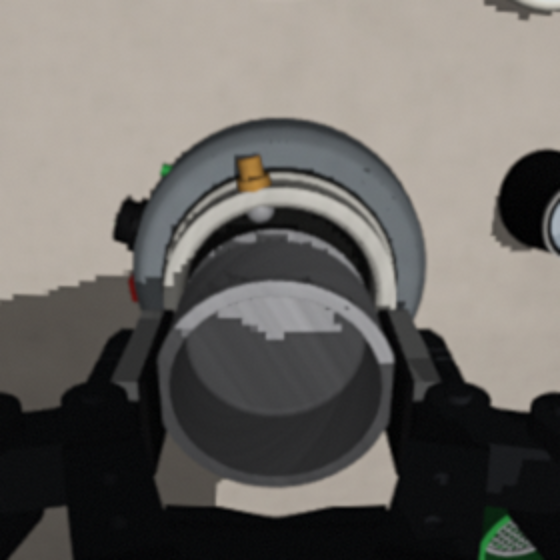

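Pan at (275,380) hangs over the cup mouth, about 0.7 mm off in x and y. Correct and lower.

Call:
move_arm([
  [[0.06,0.07,0],[0,0,0],0],
  [[0.06,0.07,0.2],[0,0,0],0],
  [[0.06,0.07,0.4],[0,0,0],0],
  [[0.06,0.07,0.6],[0,0,0],0],
  [[0.06,0.07,0.8],[0,0,0],0],
  [[0.06,0.07,0.9],[0,0,0],0],
  [[0.06,0.07,0.9],[0,0,0],0],
  [[0.06,0.07,0.9],[0,0,0],0],
])

```text
clock: 5.65
position: [0.428, -0.0667, 0.0497]
tool_rot: [-3.141, 0.0, 1.571]
force: [-0.7, 0.1, -0.3]
grip_width: 0.0481
finger_force: 63.5
```

Call:
move_arm([
  [[0,0,0.1],[0,0,0],0],
  [[0,0,0.15],[0,0,0],0],
  [[0,0,0.2],[0,0,0],0],
  [[0,0,0.2],[0,0,0],0],
  [[0,0,0.2],[0,0,0],0],
])

```text
clock: 6.07
position: [0.4282, -0.0668, 0.0479]
tool_rot: [3.141, 0.0, 1.571]
force: [-0.5, -1.7, 2.4]
grip_width: 0.0485
finger_force: 64.1
```

Call:
move_arm([
  [[0,0,0.04],[0,0,0],0],
  [[0,0,0.06],[0,0,0],0],
  [[0,0,0.06],[0,0,0],0],
])

```text
clock: 6.32
position: [0.4282, -0.0668, 0.0473]
tool_rot: [3.141, 0.0, 1.571]
force: [0.4, -1.4, 5.0]
grip_width: 0.0479
finger_force: 64.4
```

Call:
move_arm([
  [[0,0,0.04],[0,0,0],0],
  [[0,0,0.08],[0,0,0],0],
  [[0,0,0.08],[0,0,0],0],
])

```text
clock: 6.57
position: [0.4282, -0.0668, 0.0465]
tool_rot: [3.141, 0.0, 1.571]
force: [0.3, -1.4, 6.0]
grip_width: 0.048
finger_force: 64.4
```

Call:
move_arm([
  [[0,0,0.04],[0,0,0],0],
  [[0,0,0.08],[0,0,0],0],
  [[0,0,0.12],[0,0,0],0],
  [[0,0,0.12],[0,0,0],0],
])

```text
clock: 6.9
position: [0.4282, -0.0668, 0.0453]
tool_rot: [3.141, 0.0, 1.571]
force: [1.1, -2.1, 1.9]
grip_width: 0.0481
finger_force: 64.0
```

Call:
move_arm([
  [[0,0,0.08],[0,0,0],0],
  [[0,0,0.16],[0,0,0],0],
  [[0,0,0.24],[0,0,0],0],
  [[0,0,0.3],[0,0,0],0],
  [[0,0,0.3],[0,0,0],0],
])

```text
clock: 7.32
position: [0.4278, -0.0666, 0.0418]
tool_rot: [-3.141, -0.0, 1.571]
force: [1.8, -0.9, -10.5]
grip_width: 0.0483
finger_force: 63.3
```

Call:
move_arm([
  [[0,0,0.08],[0,0,0],0],
  [[0,0,0.16],[0,0,0],0],
  [[0,0,0.24],[0,0,0],0],
  [[0,0,0.28],[0,0,0],0],
  [[0,0,0.28],[0,0,0],0],
])

```text
clock: 7.73
position: [0.4282, -0.0667, 0.0394]
tool_rot: [3.141, -0.0, 1.571]
force: [0.2, -0.4, -2.2]
grip_width: 0.0478
finger_force: 64.1
```

```bash
cat >> h.py <<'E'
def look(thing,near=None,n=None):
    s=bot.observe();im,d=bot.grab_frame('wrist'); W=wcloud(d,s)
    if n: save(n,im)
    print(s['clock'],s['position'].round(4),s['force'].round(1))
    for t in thing:
        r=bot.trace('wrist',t)
        if not r: print(t,None);continue
        P=W[r[0]['mask']&(d>0)]; zt=np.percentile(P[:,2],95)
        print(t,round(r[0]['conf'],2),'%.4f'%zt,fit(P[abs(P[:,2]-zt)<.003]))
E
python3 -c "
from h import *
look(['pan','shaker'],n='w5')"
```

```text
7.7333 [ 0.4282 -0.0667  0.0394] [ 0.2 -0.4 -2.2]
pan 0.93 0.0673 [428.6 -66.9  25.5]
shaker 0.82 0.0396 [428.  -63.9  30.1]
```

Call:
move_arm([
  [[0,0,0.03],[0,0,0],0],
  [[0,0,0.06],[0,0,0],0],
  [[0,0,0.06],[0,0,0],0],
])

```text
clock: 8.13
position: [0.4281, -0.0666, 0.0388]
tool_rot: [3.142, -0.0, 1.571]
force: [0.2, -0.9, -0.5]
grip_width: 0.048
finger_force: 64.1
```

Call:
move_arm([
  [[0,0,0.04],[0,0,0],0],
  [[0,0,0.07],[0,0,0],0],
  [[0,0,0.07],[0,0,0],0],
])

```text
clock: 8.38
position: [0.4281, -0.0667, 0.0387]
tool_rot: [3.141, -0.0, 1.571]
force: [-3.7, 1.4, 20.6]
grip_width: 0.0479
finger_force: 67.0
```

It's on the floor (stiff stop, z 0.0387). Relax and release, then rise and check.

Call:
move_arm([
  [[0,0,-0.05],[0,0,0],0],
  [[0,0,-0.05],[0,0,0],100],
  [[0,0,-0.05],[0,0,0],100],
  [[0,0,-0.05],[0,0,0],100],
  [[0,0,-0.05],[0,0,0],100],
  [[0,0,-0.05],[0,0,0],100],
  [[0,0,-2],[0,0,0],100],
  [[0,0,-5],[0,0,0],100],
  [[-2.5,0,-8],[0,0,0],100],
  [[-5.5,0.3,-10],[0,0,0],100],
  [[-8.5,0.8,-10],[0,0,0],100],
  [[-8.5,0.8,-10],[0,0,0],100],
  [[-8.5,0.8,-10],[0,0,0],100],
])

```text
clock: 9.47
position: [0.436, -0.1531, 0.1383]
tool_rot: [3.141, 0.0, 1.568]
force: [-0.6, 0.3, -0.9]
grip_width: 0.0854
finger_force: 0.0
```

```bash
python3 -c "
from h import *
print(bot.observe()['tool_rot'])
look(['pan','shaker','fine_sieve'],n='w6')"
```

```text
[3.14102346e+00 3.44121386e-04 1.56799034e+00]
9.4667 [ 0.436  -0.1531  0.1383] [-0.6  0.3 -0.9]
pan 0.82 0.0669 [428.7 -67.4  25.2]
shaker 0.62 0.0399 [428.4 -67.4  32.5]
fine_sieve 0.62 0.0336 [ 470.5 -284.1   25.1]
```

View pics/w6.png

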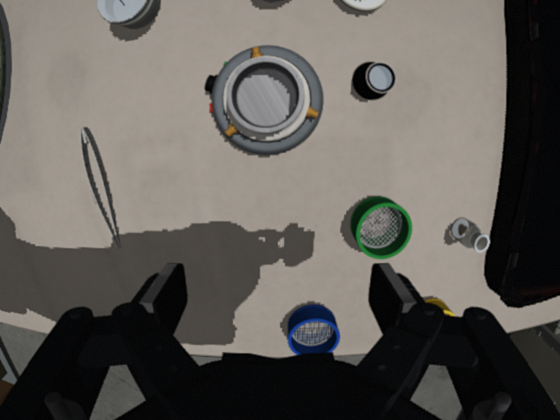

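The pan is home: level in the cup at (265,95), rim at about 0.066. Now the fine sieve.

Call:
move_arm([
  [[-3.5,0.9,0],[0,0,0],100],
  [[-7,1.8,0],[0,0,0],100],
  [[-10.5,2.7,0.5],[0,0,0],100],
  [[-13.1,3.45,2.5],[0,0,0],100],
  [[-13.1,3.45,6],[0,0,0],100],
  [[-13.1,3.45,9.5],[0,0,0],100],
  [[-13.1,3.45,12.5],[0,0,0],100],
  [[-13.1,3.45,13.3],[0,0,0],100],
  [[-13.1,3.45,13.3],[0,0,0],100],
  [[-13.1,3.45,13.3],[0,0,0],100],
])

```text
clock: 10.5
position: [0.4709, -0.2824, 0.0058]
tool_rot: [-3.141, -0.0, 1.572]
force: [-0.0, 0.2, 1.1]
grip_width: 0.0855
finger_force: 0.0
```

```bash
python3 -c "
from h import *
look(['fine_sieve'],n='w7')"
```

```text
10.5 [ 0.4709 -0.2824  0.0058] [-0.   0.2  1.1]
fine_sieve 0.94 0.0337 [ 471.  -284.9   25.4]
```

Call:
move_arm([
  [[-0.2,0,0.05],[0,0,0],100],
  [[-0.22,0,0.05],[0,0,0],0],
  [[-0.22,0,0.05],[0,0,0],0],
  [[-0.22,0,0.05],[0,0,0],0],
  [[-0.22,0,0.05],[0,0,0],0],
  [[-0.22,0,0.05],[0,0,0],0],
  [[-0.22,0,0.05],[0,0,0],0],
  [[-0.22,0,0.05],[0,0,0],0],
  [[-0.22,0,0.05],[0,0,0],0],
], squeeze=40)

```text
clock: 11.35
position: [0.4707, -0.285, 0.0052]
tool_rot: [3.141, 0.0, 1.571]
force: [-2.1, 0.8, 11.0]
grip_width: 0.0485
finger_force: 40.0
```

```bash
python3 -c "
from h import *
look(['fine_sieve'],n='w8')"
```

```text
11.35 [ 0.4707 -0.285   0.0052] [-2.1  0.8 11. ]
fine_sieve 0.57 0.0337 [ 471.  -284.9   25.4]
```

Call:
move_arm([
  [[0,0,-2],[0,0,0],0],
  [[0,0,-5.5],[0,0,0],0],
  [[2,-0.4,-8.7],[0,0,0],0],
  [[5.5,-1.1,-9],[0,0,0],0],
  [[9,-1.8,-9],[0,0,0],0],
  [[12.5,-2.5,-9],[0,0,0],0],
  [[16,-3.2,-9],[0,0,0],0],
  [[19.5,-3.9,-9],[0,0,0],0],
  [[21.76,-4.25,-8.3],[0,0,0],0],
  [[21.76,-4.25,-7.2],[0,0,0],0],
  [[21.76,-4.25,-7.2],[0,0,0],0],
  [[21.76,-4.25,-7.2],[0,0,0],0],
])

```text
clock: 12.45
position: [0.4279, -0.0675, 0.0766]
tool_rot: [-3.141, 0.0, 1.571]
force: [0.1, -0.1, -0.6]
grip_width: 0.0484
finger_force: 42.4
```

```bash
python3 -c "
from h import *
look(['fine_sieve','pan'],n='w9')"
```

```text
12.45 [ 0.4279 -0.0675  0.0766] [ 0.1 -0.1 -0.6]
fine_sieve 0.96 0.1051 [428.5 -67.4  25.4]
pan 0.96 0.0859 [424.  -66.5  11. ]
```

View pics/w9.png

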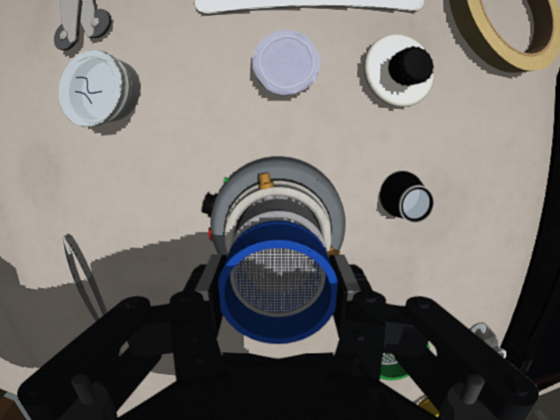

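Sieve (278,285) hangs centred over the pan. Lower.

Call:
move_arm([
  [[0,0,0.3],[0,0,0],0],
  [[0,0,0.6],[0,0,0],0],
  [[0,0,0.8],[0,0,0],0],
  [[0,0,1.0],[0,0,0],0],
  [[0,0,1.15],[0,0,0],0],
  [[0,0,1.2],[0,0,0],0],
  [[0,0,1.2],[0,0,0],0],
  [[0,0,1.2],[0,0,0],0],
])

```text
clock: 13.27
position: [0.4281, -0.0673, 0.0646]
tool_rot: [-3.142, 0.0, 1.571]
force: [0.1, 0.4, -1.0]
grip_width: 0.0482
finger_force: 42.4
```

Call:
move_arm([
  [[0,0,0.03],[0,0,0],0],
  [[0,0,0.06],[0,0,0],0],
  [[0,0,0.06],[0,0,0],0],
])

```text
clock: 13.52
position: [0.4282, -0.0673, 0.0642]
tool_rot: [3.141, -0.0, 1.571]
force: [-1.2, 0.6, 5.1]
grip_width: 0.0484
finger_force: 43.1
```

Contact at the nominal height (origin 0.059). Release and check.

Call:
move_arm([
  [[0,0,-0.03],[0,0,0],0],
  [[0,0,-0.03],[0,0,0],100],
  [[0,0,-0.03],[0,0,0],100],
  [[0,0,-0.03],[0,0,0],100],
  [[0,0,-0.03],[0,0,0],100],
  [[0,0,-0.03],[0,0,0],100],
  [[0,0,-2],[0,0,0],100],
  [[0,0,-5],[0,0,0],100],
  [[-2.5,1,-7.5],[0,0,0],100],
  [[-5.5,4,-8],[0,0,0],100],
  [[-8.5,7,-8],[0,0,0],100],
  [[-10.7,9.8,-7],[0,0,0],100],
  [[-10.7,9.8,-6],[0,0,0],100],
  [[-10.7,9.8,-6],[0,0,0],100],
])

```text
clock: 14.68
position: [0.5258, -0.1752, 0.122]
tool_rot: [-3.139, -0.0, 1.569]
force: [-1.4, -0.0, -1.1]
grip_width: 0.0852
finger_force: 0.0
```

```bash
python3 -c "
from h import *
look(['fine_sieve','pan','medium_sieve','coarse_sieve'],n='w10')"
```

```text
14.6833 [ 0.5258 -0.1752  0.122 ] [-1.4 -0.  -1.1]
fine_sieve 0.73 0.0930 [428.8 -67.4  25.6]
pan 0.7 0.0737 [428.5 -69.5  11. ]
medium_sieve None
coarse_sieve 0.79 0.0335 [ 599.5 -285.4   24.7]
```

Call:
move_arm([
  [[0,0,3.5],[0,0,0],100],
  [[0,0,7],[0,0,0],100],
  [[0,0,10],[0,0,0],100],
  [[0,0,11.6],[0,0,0],100],
  [[0,0,11.7],[0,0,0],100],
  [[0,0,11.7],[0,0,0],100],
])

```text
clock: 15.43
position: [0.5258, -0.1739, 0.0072]
tool_rot: [-3.141, -0.0, 1.571]
force: [0.3, -0.2, 0.9]
grip_width: 0.0854
finger_force: 0.0
```

```bash
python3 -c "
from h import *
look(['medium_sieve','fine_sieve'],n='w11')"
```

```text
15.4333 [ 0.5258 -0.1739  0.0072] [ 0.3 -0.2  0.9]
medium_sieve 0.7 0.0338 [ 526.9 -174.4   25.5]
fine_sieve 0.62 0.0842 [444.2 -70.8  11.8]
```

Call:
move_arm([
  [[-0.05,0.1,0.15],[0,0,0],100],
  [[-0.05,0.1,0.15],[0,0,0],0],
  [[-0.05,0.1,0.15],[0,0,0],0],
  [[-0.05,0.1,0.15],[0,0,0],0],
  [[-0.05,0.1,0.15],[0,0,0],0],
  [[-0.05,0.1,0.15],[0,0,0],0],
  [[-0.05,0.1,0.15],[0,0,0],0],
  [[-0.05,0.1,0.15],[0,0,0],0],
  [[-0.05,0.1,0.15],[0,0,0],0],
])

```text
clock: 16.33
position: [0.5273, -0.1749, 0.0061]
tool_rot: [3.141, 0.0, 1.571]
force: [-2.7, 0.8, 11.5]
grip_width: 0.0493
finger_force: 39.4
```

```bash
python3 -c "
from h import *
look(['medium_sieve'],n='w12')"
```

```text
16.3333 [ 0.5273 -0.1749  0.0061] [-2.7  0.8 11.5]
medium_sieve 0.85 0.0337 [ 527.7 -174.6   25.5]
```

Call:
move_arm([
  [[0,0,-2],[0,0,0],0],
  [[0,0,-5.5],[0,0,0],0],
  [[0,0,-9],[0,0,0],0],
  [[1,-0.9,-11.5],[0,0,0],0],
  [[3.7,-3.4,-11.5],[0,0,0],0],
  [[6.4,-5.9,-11.5],[0,0,0],0],
  [[9.1,-8.4,-11.5],[0,0,0],0],
  [[10.72,-9.91,-11],[0,0,0],0],
  [[10.72,-9.91,-9.8],[0,0,0],0],
  [[10.72,-9.91,-9.8],[0,0,0],0],
  [[10.72,-9.91,-9.8],[0,0,0],0],
])

```text
clock: 17.35
position: [0.4281, -0.0678, 0.1036]
tool_rot: [-3.141, 0.0, 1.571]
force: [1.4, -0.1, 0.5]
grip_width: 0.0488
finger_force: 41.7
```

```bash
python3 -c "
from h import *
look(['medium_sieve'],n='w13')"
```

```text
17.35 [ 0.4281 -0.0678  0.1036] [ 1.4 -0.1  0.5]
medium_sieve 0.93 0.1311 [428.6 -67.3  25.5]
```

Call:
move_arm([
  [[0,0,0.3],[0,0,0],0],
  [[0,0,0.6],[0,0,0],0],
  [[0,0,0.8],[0,0,0],0],
  [[0,0,1.0],[0,0,0],0],
  [[0,0,1.15],[0,0,0],0],
  [[0,0,1.2],[0,0,0],0],
  [[0,0,1.2],[0,0,0],0],
  [[0,0,1.2],[0,0,0],0],
])

```text
clock: 18.12
position: [0.428, -0.0676, 0.0915]
tool_rot: [-3.142, 0.0, 1.571]
force: [0.7, -0.2, -1.1]
grip_width: 0.0489
finger_force: 41.7
```

Call:
move_arm([
  [[0,0,0.03],[0,0,0],0],
  [[0,0,0.05],[0,0,0],0],
  [[0,0,0.05],[0,0,0],0],
])

```text
clock: 18.37
position: [0.4281, -0.0676, 0.0911]
tool_rot: [3.141, 0.0, 1.571]
force: [-0.7, 0.8, 4.3]
grip_width: 0.049
finger_force: 42.1
```

Call:
move_arm([
  [[0,0,-0.03],[0,0,0],0],
  [[0,0,-0.03],[0,0,0],100],
  [[0,0,-0.03],[0,0,0],100],
  [[0,0,-0.03],[0,0,0],100],
  [[0,0,-0.03],[0,0,0],100],
  [[0,0,-0.03],[0,0,0],100],
  [[0,0,-2],[0,0,0],100],
  [[0,0,-5],[0,0,0],100],
  [[-2,1.6,-6.5],[0,0,0],100],
  [[-5,4,-6.5],[0,0,0],100],
  [[-8,6.4,-6],[0,0,0],100],
  [[-11,8.8,-5],[0,0,0],100],
  [[-14,11.2,-4],[0,0,0],100],
  [[-17,13.6,-3],[0,0,0],100],
  [[-20,16,-2],[0,0,0],100],
  [[-21.7,17.1,-2],[0,0,0],100],
  [[-21.7,17.1,-2],[0,0,0],100],
])

```text
clock: 19.78
position: [0.5996, -0.2888, 0.1096]
tool_rot: [-3.141, 0.001, 1.567]
force: [-0.1, -1.0, 0.3]
grip_width: 0.0854
finger_force: 0.0
```

```bash
python3 -c "
from h import *
look(['medium_sieve','coarse_sieve'],n='w14')"
```

```text
19.7833 [ 0.5996 -0.2888  0.1096] [-0.1 -1.   0.3]
medium_sieve None
coarse_sieve 0.6 0.0339 [ 600.8 -285.6   25.4]
```

View pics/w14.png

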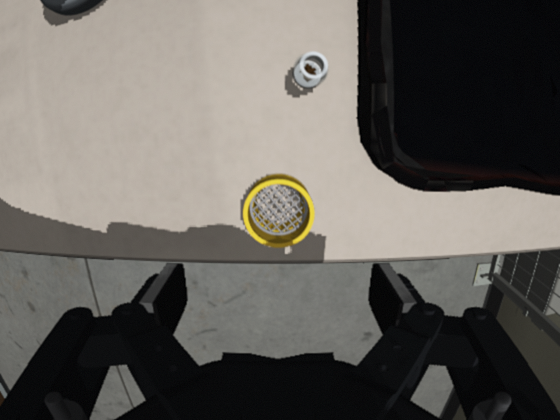

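Coarse sieve at (279,211), with the vial well clear. Descend.

Call:
move_arm([
  [[-0.07,0.12,3.5],[0,0,0],100],
  [[-0.07,0.12,7],[0,0,0],100],
  [[-0.07,0.12,9.5],[0,0,0],100],
  [[-0.07,0.12,10.5],[0,0,0],100],
  [[-0.07,0.12,10.55],[0,0,0],100],
  [[-0.07,0.12,10.55],[0,0,0],100],
  [[-0.07,0.12,10.55],[0,0,0],100],
])

```text
clock: 20.52
position: [0.6011, -0.2855, 0.0075]
tool_rot: [3.139, 0.001, 1.571]
force: [0.1, -0.3, -0.4]
grip_width: 0.0856
finger_force: 0.0
```

```bash
python3 -c "
from h import *
look(['coarse_sieve'],n='w15')"
```

```text
20.5167 [ 0.6011 -0.2855  0.0075] [ 0.1 -0.3 -0.4]
coarse_sieve 0.58 0.0338 [ 600.9 -285.8   25.5]
```

Call:
move_arm([
  [[0,0,0.18],[0,0,0],100],
  [[0,0,0.18],[0,0,0],0],
  [[0,0,0.18],[0,0,0],0],
  [[0,0,0.18],[0,0,0],0],
  [[0,0,0.18],[0,0,0],0],
  [[0,0,0.18],[0,0,0],0],
  [[0,0,0.18],[0,0,0],0],
  [[0,0,0.18],[0,0,0],0],
  [[0,0,0.18],[0,0,0],0],
])

```text
clock: 21.37
position: [0.6003, -0.2854, 0.0042]
tool_rot: [3.141, 0.0, 1.571]
force: [-1.8, 1.7, 7.7]
grip_width: 0.0486
finger_force: 40.5
```

```bash
python3 -c "
from h import *
look(['coarse_sieve'],n='w16')"
```

```text
21.3667 [ 0.6003 -0.2854  0.0042] [-1.8  1.7  7.7]
coarse_sieve 0.63 0.0338 [ 600.6 -285.7   25.3]
```

Call:
move_arm([
  [[0,0,-2],[0,0,0],0],
  [[0,0,-5.5],[0,0,0],0],
  [[1,-0.8,-9],[0,0,0],0],
  [[3.5,-2.8,-12],[0,0,0],0],
  [[6.5,-5.2,-14],[0,0,0],0],
  [[9.5,-7.6,-14.2],[0,0,0],0],
  [[12.5,-10,-14.2],[0,0,0],0],
  [[15.5,-12.4,-14.2],[0,0,0],0],
  [[18.5,-14.8,-14.2],[0,0,0],0],
  [[20.8,-16.5,-14.2],[0,0,0],0],
  [[21.83,-17.2,-13.8],[0,0,0],0],
  [[21.83,-17.2,-12.6],[0,0,0],0],
  [[21.83,-17.2,-12.6],[0,0,0],0],
  [[21.83,-17.2,-12.6],[0,0,0],0],
])

```text
clock: 22.63
position: [0.4283, -0.0673, 0.1296]
tool_rot: [-3.141, 0.0, 1.571]
force: [0.6, 0.5, -0.3]
grip_width: 0.0489
finger_force: 41.7
```

```bash
python3 -c "
from h import *
look(['coarse_sieve','medium_sieve'],n='w17')"
```

```text
22.6333 [ 0.4283 -0.0673  0.1296] [ 0.6  0.5 -0.3]
coarse_sieve 0.66 0.1593 [428.8 -67.8  25.4]
medium_sieve 0.67 0.1191 [428.3 -65.4  24.2]
```

View pics/w17.png

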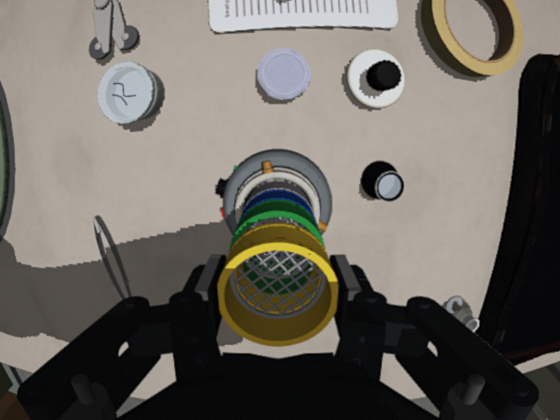

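Coarse (278,290) hangs centred; below it green, blue and the pan are level. Lower.

Call:
move_arm([
  [[0.03,0,0.3],[0,0,0],0],
  [[0.03,0,0.6],[0,0,0],0],
  [[0.03,0,0.9],[0,0,0],0],
  [[0.03,0,1.15],[0,0,0],0],
  [[0.03,0,1.3],[0,0,0],0],
  [[0.03,0,1.38],[0,0,0],0],
  [[0.03,0,1.38],[0,0,0],0],
  [[0.03,0,1.38],[0,0,0],0],
])

```text
clock: 23.45
position: [0.4282, -0.0667, 0.1159]
tool_rot: [-3.141, 0.0, 1.571]
force: [-0.0, 0.8, -0.4]
grip_width: 0.0488
finger_force: 41.7
```

Call:
move_arm([
  [[0,0,0.03],[0,0,0],0],
  [[0,0,0.06],[0,0,0],0],
  [[0,0,0.06],[0,0,0],0],
])

```text
clock: 23.7
position: [0.4282, -0.0667, 0.1153]
tool_rot: [3.141, 0.0, 1.571]
force: [0.0, -0.2, -0.5]
grip_width: 0.0488
finger_force: 41.7
```

Call:
move_arm([
  [[0,0,0.03],[0,0,0],0],
  [[0,0,0.05],[0,0,0],0],
  [[0,0,0.05],[0,0,0],0],
])

```text
clock: 23.95
position: [0.4283, -0.0667, 0.1151]
tool_rot: [3.141, -0.0, 1.571]
force: [-2.0, 0.7, 8.4]
grip_width: 0.0489
finger_force: 43.1
```

Seated. Release and withdraw.

Call:
move_arm([
  [[0,0,-0.03],[0,0,0],0],
  [[0,0,-0.03],[0,0,100],100],
])

```text
clock: 24.12
position: [0.4282, -0.0666, 0.1151]
tool_rot: [-3.142, 0.0, 1.693]
force: [0.7, -0.1, -0.5]
grip_width: 0.0594
finger_force: 0.0
```

```bash
python3 -c "
from h import *
s=bot.observe();print(s['clock'],s['position'],s['tool_rot'],s['grip_width'])"
```

```text
24.1167 [ 0.42821267 -0.06661246  0.11513713] [-3.14157890e+00  1.29770727e-04  1.69343363e+00] 0.05943696102928147
```

I mistyped the turn in that row (100 rad). It was clipped to 7° as the pads opened. I'll open fully, withdraw straight up and check whether the stack moved.

Call:
move_arm([
  [[0,0,0],[0,0,0],100],
  [[0,0,0],[0,0,0],100],
  [[0,0,0],[0,0,0],100],
  [[0,0,0],[0,0,0],100],
  [[0,0,-2],[0,0,0],100],
  [[0,0,-5],[0,0,0],100],
  [[0,0,-8],[0,0,0],100],
  [[-3,0,-9],[0,0,0],100],
  [[-6.5,0,-9],[0,0,0],100],
  [[-9,0,-9],[0,0,0],100],
  [[-9,0,-9],[0,0,0],100],
  [[-9,0,-9],[0,0,0],100],
])

```text
clock: 25.12
position: [0.4392, -0.157, 0.205]
tool_rot: [-3.141, 0.0, 1.692]
force: [1.1, 1.0, -0.1]
grip_width: 0.0852
finger_force: 0.0
```

```bash
python3 - <<'E'
from h import *
print(bot.observe()['tool_rot'])
look(['coarse_sieve','shaker','lid','bead_pot','loupe','glass_vial'],n='w18')
a=bot.grab_frame('scene')[0][130:310,180:400];b=bot.grab_frame('side')[0][120:270,180:360]
a=cv2.resize(a,(440,360),interpolation=2);b=cv2.resize(b,(360,300),interpolation=2);b=cv2.copyMakeBorder(b,0,60,0,0,0)
save('fin',np.hstack([a,b]))
E
```

```text
[-3.14134247e+00  1.05530986e-06  1.69196556e+00]
25.1167 [ 0.4392 -0.157   0.205 ] [ 1.1  1.  -0.1]
coarse_sieve 0.8 0.1451 [428.6 -67.2  25.2]
shaker 0.62 0.0395 [423.2 -45.   54.7]
lid 0.73 0.0407 [508.9  38.4  11.3]
bead_pot 0.69 0.0202 [433.7  37.2  20.2]
loupe 0.91 0.0310 [517.2 -47.9  12.5]
glass_vial 0.62 0.0440 [ 622.5 -184.3    9. ]
```

View pics/fin.png

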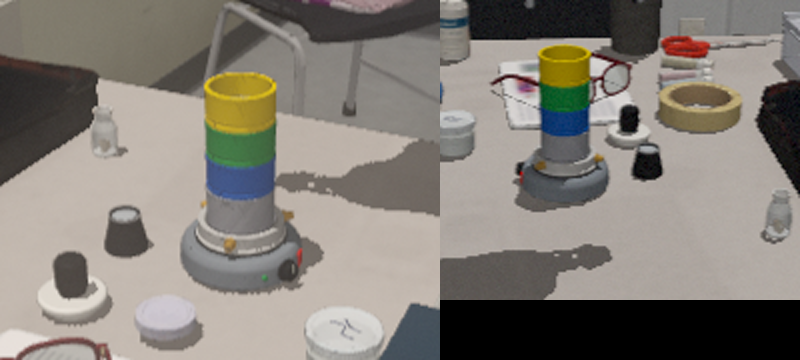

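View pics/w18.png

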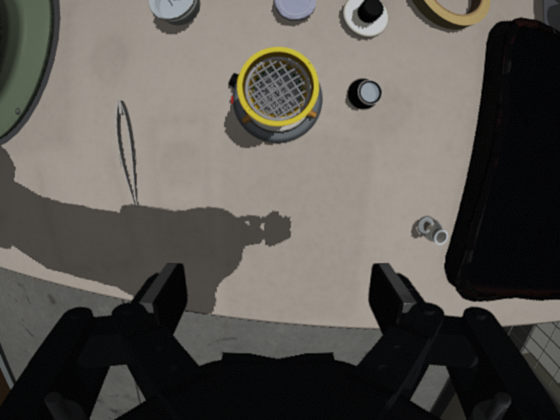

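The stack is straight and level. The coarse rim reads 0.145 against a nominal 0.144, centred within 0.5 mm, and the bystanders are where they started. Handing in.

```bash
python3 -c "
from workcell import bot
print(bot.job_done())"
```

```text
the job is handed in; nothing more can be done
None
```

The job is handed in at about 25 s: the pan is snapped home, the fine, medium and coarse sieves are nested level on it, and the bystanders haven't moved; the wrist force reading touched 20.6 N as the pan met the cup floor, a hair over your 20 N limit, and a mistyped 7° turn during the last release did not disturb the stack.

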